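# Set out the stain tins from light to dark on the tin rail

## Robot

A 6-joint arm with a two-finger parallel gripper is mounted at the origin on the work surface. World frame = base frame: x ahead of the robot, y to its left, z up, the work surface at z = 0. Lengths are in m, angles in rad, forces in N, time in s.
With the tool pointing down it reaches from about 0.4 to 0.825 m from the base axis. Payload 7 kg.
Tool frame: the origin (TCP) lies at the very end of the fingers, on their centre line; the grasp point (between the pads) lies 19 mm behind it; z points along the fingers, y is the line along which they close (so a half turn about z gives the same grasp; the last joint's range is limited). The gripper opens to 88 mm and grips with 3 to 60 N. Pads are 19 mm wide; open, the fingers measure 130 mm over their backs; the gripper's body (78 mm by 193 mm) begins 47 mm behind the grasp point.
Start: joints at [-0.942, 0.359, 0.012, 0, -1.224, -0.288], TCP at [0.226, -0.636, 0.227] pointing down, gripper open.
Joint ranges: [-3.07, 3.07], [-1.43, 2.12], [-1.02, 1.25], [-3.03, 1.67], [-3.05, -0], [-3.03, 3.03]. Speed limits (rad/s): [2.39, 2.39, 3.01, 3.14, 3.14, 3.14].

## Interface

Orientations are given as [roll, pitch, yaw] about the fixed x, y, z axes, in that order (R = Rz(yaw) Ry(pitch) Rx(roll)).
In Python, from station import arm gives the robot as it stands. The module is installed in compiled form; this text tells all that it offers.
- The arm moves only by the shell command python3 -m crank 'ROWS' [FORCE]. ROWS is JSON, a list of rows, each an object of numbers: "dx", "dy", "dz": the shift along the world's x, y, z in m; "twist": the turn about the world's z in degrees; "grip": the opening, from -1 (shut) to 1 (fully open). A call has exactly 5 rows; each row is the pose to reach, as a shift and turn from the pose commanded when the call began; what a row does not reach only later rows make up. A row lasts 1/12 s, in which the tool goes at most 41.7 mm and 7.16 degrees, less where a joint would pass 70% of its speed; a pose out of reach is approached as far as the arm can. A call with a gripper value outside its range is refused whole. The fingers move at their own pace and stop on an object; FORCE is the grip in N (left out, the last holds). Time passes only in rows, so rows that repeat a pose let the fingers close, or fill a call up. It gives the time, the measured TCP pose, the force, the opening and the grip force at its end, in the units of the state.
- arm.get_state(): the state, without advancing time (a new reading comes with each control period).
- arm.grab_frame(name): name is "scene" or "side" or "wrist"; returns the picture (420x560x3 uint8, red, green, blue); there is no depth.
- arm.get_calibration(name): a dict with "fx", "fy", "cx", "cy" (pixels), "k1" (the pictures are not rectified: a ray, as slopes to the right and down, at radius r is drawn at 1 + k1 r^2 times it, then the intrinsics apply), "cam_to_world" (4x4, takes a point from camera to world coordinates); the wrist camera has in their place "tool_from_camera" (4x4, takes a point from camera to tool coordinates, whose origin is the TCP and whose axes are the flange's). Camera axes: x right, y down, z forward; pixel columns grow to the right and rows downward; lengths in m; the calibration is good to about 2 mm. A picture is of the moment at which its call begins: read the wrist's pose just before it. get_calibration takes no time and is no camera call.
- arm.job_done(): hands the job in; it is judged then, once.
The state is a dict: "t": time; "q": joint angles; "qd": joint speeds; "joint_efforts": joint torques, N m; "eef_pos": TCP position; "ee_rot": TCP orientation; "force": force on the tool from outside, world axes, zero at the start; "moment": the same for the moment, N m; "width": finger opening in m; "gripper_force": force on a finger pad.
Only numpy, scipy, OpenCV 4.12 (cv2) and the standard library are available. Lean on these libraries where they do the work, as an engineer would, in place of code of your own. Each camera call takes 0.05 s, during which the arm holds its last target. There are 200 camera calls.

## Task

Set out the four small wood-stain tins in the recesses of the grey tin rail in order of shade, so that the painter can work from light to dark: the lightest in the end recess beside the jar of brushes, then steadily darker, the darkest in the end recess beside the open wash-out tin. Put each tin down gently, upright and fully down in its own recess: do not drop it or tip it over. Leave the jar and the wash-out tin where they stand.

Things in the scene. Friction and masses are not known exactly. Their poses are not given: they have to be found in the camera images.
- tin_pale: small round tester tin of wood stain, steel with a paper label; its flat lid and the band on its label are pale cream-yellow, like raw pine (the lightest of the four). 55 mm in diameter, 68 mm high, rigid, about 0.18 kg, smooth straight sides that can be gripped in any direction. Origin: centre of its underside; z up. Starts upright on the table
- tin_honey: small round tester tin of wood stain, steel with a paper label; its flat lid and the band on its label are amber, honey-coloured (the second lightest of the four). 55 mm in diameter, 68 mm high, rigid, about 0.18 kg, smooth straight sides that can be gripped in any direction. Origin: centre of its underside; z up. Starts upright on the table
- tin_walnut: small round tester tin of wood stain, steel with a paper label; its flat lid and the band on its label are dark reddish brown, walnut (the second darkest of the four). 55 mm in diameter, 68 mm high, rigid, about 0.18 kg, smooth straight sides that can be gripped in any direction. Origin: centre of its underside; z up. Starts upright on the table
- tin_ebony: small round tester tin of wood stain, steel with a paper label; its flat lid and the band on its label are near black, ebony (the darkest of the four). 55 mm in diameter, 68 mm high, rigid, about 0.18 kg, smooth straight sides that can be gripped in any direction. Origin: centre of its underside; z up. Starts upright on the table
- seat_1: recess 1 of 4 in one straight row, 90 mm apart, in the tin rail (an end one), round, 70 mm across, 13 mm deep, a cork disc on its floor. Origin: centre of the cork floor, 15 mm above the table, where a tin's underside rests; z up, y along the rail to higher numbers. The rail: fixed grey board 98 x 376 mm, top 28 mm above the table, moved and turned a little each time
- seat_2: recess 2 of 4 in one straight row, 90 mm apart, in the tin rail, round, 70 mm across, 13 mm deep, a cork disc on its floor. Origin: centre of the cork floor, 15 mm above the table, where a tin's underside rests; z up, y along the rail to higher numbers. The rail: fixed grey board 98 x 376 mm, top 28 mm above the table, moved and turned a little each time
- seat_3: recess 3 of 4 in one straight row, 90 mm apart, in the tin rail, round, 70 mm across, 13 mm deep, a cork disc on its floor. Origin: centre of the cork floor, 15 mm above the table, where a tin's underside rests; z up, y along the rail to higher numbers. The rail: fixed grey board 98 x 376 mm, top 28 mm above the table, moved and turned a little each time
- seat_4: recess 4 of 4 in one straight row, 90 mm apart, in the tin rail (an end one), round, 70 mm across, 13 mm deep, a cork disc on its floor. Origin: centre of the cork floor, 15 mm above the table, where a tin's underside rests; z up, y along the rail to higher numbers. The rail: fixed grey board 98 x 376 mm, top 28 mm above the table, moved and turned a little each time
- brush_jar: white ceramic jar with four paint brushes standing in it, handles up; 70 mm across, rim 88 mm high, handles up to 190 mm. Loose on the table just past one end of the rail, about 140 mm from the centre of that end recess, at either end by chance. Origin: centre of its underside
- wash_tin: open, empty wash-out tin, blue metal, 76 mm across, 62 mm high, loose on the table just past the other end of the rail, about 140 mm from the centre of that end recess. Origin: centre of its underside
Mind the look-alikes: they are no part of the job. What is shaped like the tin_pale but green, pink or turquoise is not meant.

How it is judged:
By the outcome, as a careful person would: the job done as asked, in the order asked, and still so for the second after the job is handed in, with the robot touching nothing.
It also fails if it takes over 96 s, if anything falls off the work surface, if the arm or the gripper's body presses on something with over 40 N, if the wrist force passes 120 N, or if a joint passes its speed limit or range.

## Working session

There is one attempt and no reset: what is moved stays moved. The work goes in short steps, Python scripts to look and compute and a shell command to move; the robot and the scene stay as the last step left them, time stands still between calls to the robot, and variables do not carry over. Pictures are saved under pics/ and viewed, at most 14 in all, crops included, and the job is handed in when it is done.

```bash
mkdir -p pics; cat > h.py <<'E'
import numpy as np, cv2
from station import arm
def px2w(name,u,v,z):
    c=arm.get_calibration(name)
    xd=np.array([(u-c['cx'])/c['fx'],(v-c['cy'])/c['fy']])
    x=xd.copy()
    for _ in range(20): x=xd/(1+c['k1']*(x@x))
    T=np.array(c['cam_to_world']); d=T[:3,:3]@np.array([x[0],x[1],1]); o=T[:3,3]
    return (o+d*(z-o[2])/d[2])[:2]
def save(name,f):
    im=arm.grab_frame(name); cv2.imwrite('pics/'+f,im[:,:,::-1]); return im
E
python3 - <<'E'
from h import *
save('scene','a.png'); save('side','b.png')
s=arm.get_state(); print(s)
for n in('scene','side'): print(np.round(arm.get_calibration(n)['cam_to_world'],3))
E
```

```text
{'t': 0.1, 'q': array([-9.41902678e-01,  3.59275159e-01,  1.11499607e-02, -3.13570338e-04,
       -1.22411253e+00, -2.88089006e-01]), 'qd': array([ 1.40510301e-03, -2.76806887e-04,  3.33801323e-03,  1.28746772e-03,
        8.05599706e-05,  2.47194883e-04]), 'joint_efforts': array([-7.21953729e-04, -5.84164131e+01,  2.93750381e+01,  7.01531768e+00,
        1.01910697e-02, -5.89268257e-05]), 'eef_pos': array([ 0.22543363, -0.63576986,  0.22574119]), 'ee_rot': array([ 3.14012689e+00, -1.26923173e-04, -2.80089468e+00]), 'force': array([-0.38292984, -0.641462  ,  0.35243913]), 'moment': array([-0.02731843,  0.01664613, -0.00489014]), 'gripper_force': 0.0, 'width': 0.08734722850356695}
[[ 0.755  0.516 -0.404  0.914]
 [ 0.656 -0.589  0.473 -0.482]
 [ 0.006 -0.622 -0.783  0.856]
 [ 0.     0.     0.     1.   ]]
[[-0.836 -0.309  0.453 -0.099]
 [-0.548  0.493 -0.676  0.846]
 [-0.015 -0.814 -0.581  0.76 ]
 [ 0.     0.     0.     1.   ]]
```

View pics/a.png

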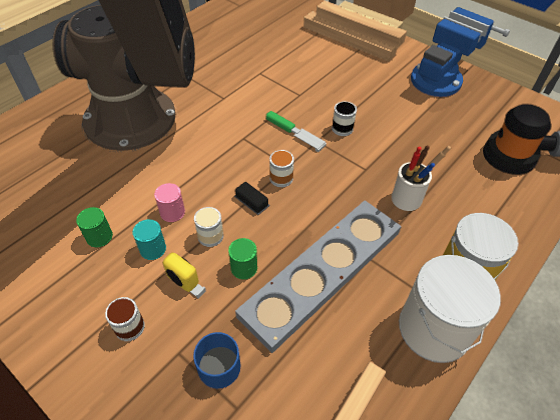

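View pics/b.png

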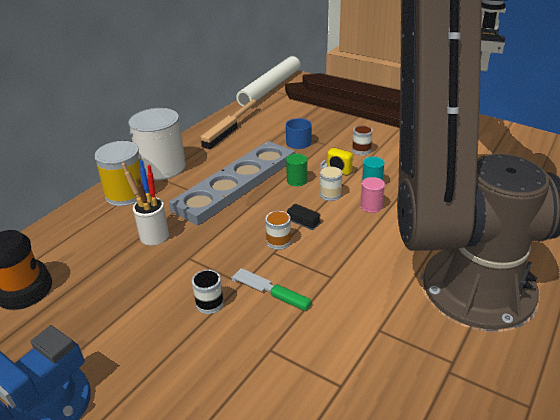

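The scene view shows four candidates: pale cream at (208,222), honey at (281,160), ebony at (344,112) and walnut at (124,312). The look-alikes are green at (95,228) and (243,258), pink at (169,202) and turquoise at (150,240). The rail runs from (274,313) to (367,229). The jar (410,188) is at its far end and the wash tin (217,360) at its near end. I'll enlarge to confirm.

```bash
python3 - <<'E'
import cv2
im=cv2.imread('pics/a.png')
cv2.imwrite('pics/c1.png',cv2.resize(im[90:345,90:390],None,fx=2.3,fy=2.3,interpolation=cv2.INTER_CUBIC))
cv2.imwrite('pics/c2.png',cv2.resize(im[200:350,220:420],None,fx=4,fy=4,interpolation=cv2.INTER_CUBIC))
E
```

```text
(no output)
```

View pics/c1.png

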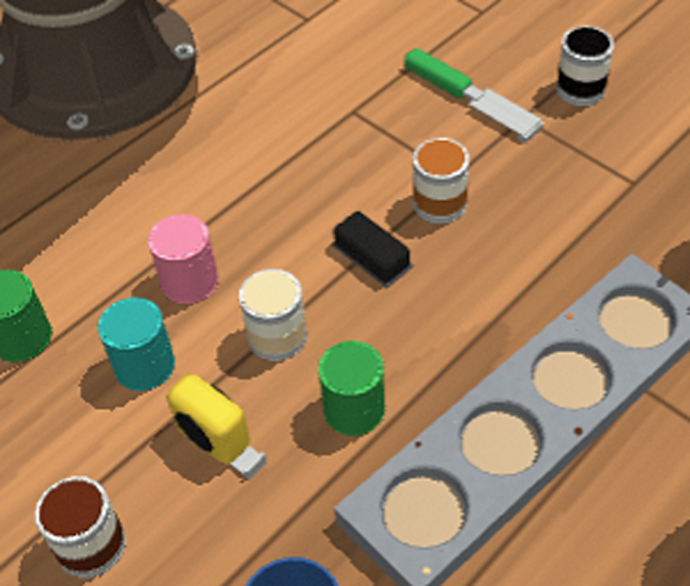

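View pics/c2.png

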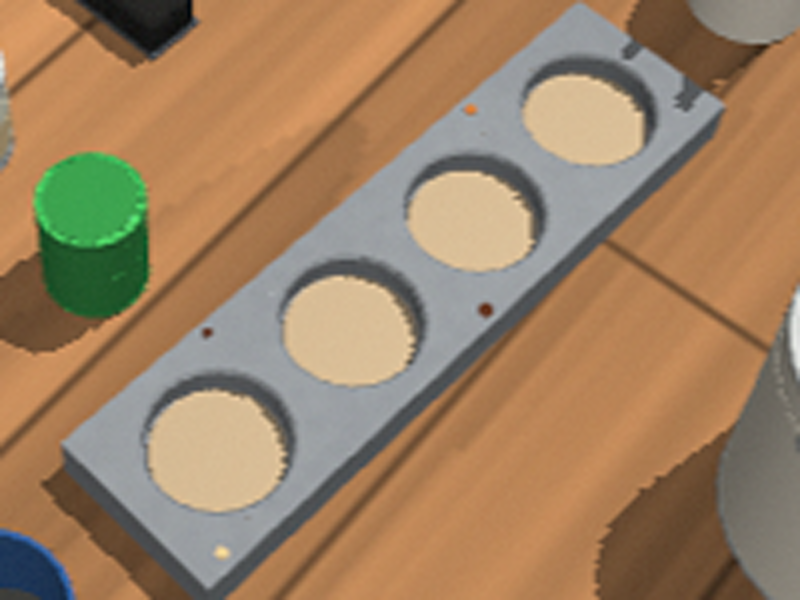

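```bash
python3 - <<'E'
from h import *
for n,(u,v) in dict(pale=(271,294),honey=(441,160),ebony=(588,43),walnut=(75,508),green=(351,370),turq=(136,326),pink=(182,237)).items(): print(n,px2w('scene',90+u/2.3,90+v/2.3,.068).round(4))
S=np.array([px2w('scene',220+u/4,200+v/4,.028) for u,v in [(588,110),(475,212),(353,322),(220,441)]])
C=np.array([px2w('scene',220+u/4,200+v/4,.028) for u,v in [(62,448),(578,2),(724,108),(212,590)]])
print(S.round(4),np.linalg.norm(np.diff(S,axis=0),axis=1)); print('mean',S.mean(0),C.mean(0),C.round(3))
d=S[0]-S[3]; a=d/np.linalg.norm(d); print(np.degrees(np.arctan2(a[1],a[0])), C[1]-C[0],C[2]-C[3])
print([(S.mean(0)+k*a).round(4) for k in(.135,.045,-.045,-.135)])
for n,u,v in[('jar',410,168),('wash',217,352)]: print(n,px2w('scene',u,v,.088 if n=='jar' else .062))
E
```

```text
pale [ 0.4277 -0.1244]
honey [0.4346 0.0966]
ebony [0.4409 0.3292]
walnut [ 0.4622 -0.3641]
green [ 0.5347 -0.1356]
turq [ 0.3656 -0.2241]
pink [ 0.3201 -0.1325]
[[ 0.671   0.0951]
 [ 0.6641  0.0054]
 [ 0.6571 -0.084 ]
 [ 0.6498 -0.1731]] [0.0900008  0.08959884 0.08945001]
mean [ 0.66050911 -0.03916195] [ 0.66015767 -0.03946502] [[ 0.597 -0.224]
 [ 0.626  0.152]
 [ 0.724  0.143]
 [ 0.694 -0.229]]
85.4635751311877 [0.02853475 0.37524912] [0.03003286 0.37197883]
[array([0.6712, 0.0954]), array([0.6641, 0.0057]), array([ 0.6569, -0.084 ]), array([ 0.6498, -0.1737])]
jar [0.66892792 0.24379383]
wash [ 0.63732775 -0.3066775 ]
```

```bash
python3 - <<'E'
from h import *
for u,v in[(402,335),(405,320),(450,250),(440,358)]: print(px2w('scene',u,v,0).round(3))
for u,v in[(186,170),(185,172),(141,200)]: print('side',px2w('side',u,v,0).round(3))
E
A='[{"dx":0.013,"dy":0.034,"twist":4.4,"grip":0.8},{"dx":0.027,"dy":0.068,"twist":8.8,"grip":0.8},{"dx":0.040,"dy":0.102,"twist":13.2,"grip":0.8},{"dx":0.054,"dy":0.136,"twist":17.6,"grip":0.8},{"dx":0.067,"dy":0.170,"twist":22,"grip":0.8}]'
python3 -m crank '[{"dx":0.013,"dy":0.034,"twist":4.4,"grip":0.8},{"dx":0.027,"dy":0.068,"twist":8.8,"grip":0.8},{"dx":0.040,"dy":0.102,"twist":13.2,"grip":0.8},{"dx":0.054,"dy":0.136,"twist":17.6,"grip":0.8},{"dx":0.067,"dy":0.170,"twist":22,"grip":0.8}]' 15
```

```text
[ 0.85  -0.046]
[ 0.838 -0.016]
[0.826 0.181]
[ 0.924 -0.038]
side [ 0.818 -0.016]
side [ 0.814 -0.007]
side [0.819 0.152]invalid input at $[0]: expected keys dx, dy, dz, twist, grip
```

```bash
python3 -m crank '[{"dx":0.013,"dy":0.034,"dz":0,"twist":4.4,"grip":0.8},{"dx":0.027,"dy":0.068,"dz":0,"twist":8.8,"grip":0.8},{"dx":0.040,"dy":0.102,"dz":0,"twist":13.2,"grip":0.8},{"dx":0.054,"dy":0.136,"dz":0,"twist":17.6,"grip":0.8},{"dx":0.067,"dy":0.170,"dz":0,"twist":22,"grip":0.8}]' 15
```

```text
t: 0.52
eef_pos: [0.2927, -0.4645, 0.226]
ee_rot: [3.141, 0.0, -2.414]
force: [0.5, -0.5, 0.9]
width: 0.0788
gripper_force: 0.0
```

```bash
for i in 1 2; do python3 -m crank '[{"dx":0.013,"dy":0.034,"dz":0,"twist":4.4,"grip":0.8},{"dx":0.027,"dy":0.068,"dz":0,"twist":8.8,"grip":0.8},{"dx":0.040,"dy":0.102,"dz":0,"twist":13.2,"grip":0.8},{"dx":0.054,"dy":0.136,"dz":0,"twist":17.6,"grip":0.8},{"dx":0.0675,"dy":0.170,"dz":0,"twist":22,"grip":0.8}]'; done
python3 -m crank '[{"dx":0,"dy":0,"dz":-0.02,"twist":0,"grip":0.8},{"dx":0,"dy":0,"dz":-0.04,"twist":0,"grip":0.8},{"dx":0,"dy":0,"dz":-0.06,"twist":0,"grip":0.8},{"dx":0,"dy":0,"dz":-0.08,"twist":0,"grip":0.8},{"dx":0,"dy":0,"dz":-0.08,"twist":0,"grip":0.8}]'
python3 - <<'E'
from h import *
save('wrist','w1.png'); c=arm.get_calibration('wrist'); print(c)
save('side','s1.png')
E
```

```text
t: 0.93
eef_pos: [0.3602, -0.2944, 0.2265]
ee_rot: [3.142, 0.0, -2.029]
force: [1.4, 0.9, -0.4]
width: 0.0785
gripper_force: 0.0
t: 1.35
eef_pos: [0.4277, -0.1243, 0.2267]
ee_rot: [-3.141, 0.0, -1.645]
force: [1.1, -0.2, -0.4]
width: 0.0787
gripper_force: 0.0
t: 1.77
eef_pos: [0.4249, -0.1259, 0.1431]
ee_rot: [3.135, -0.0, -1.649]
force: [-0.6, 0.2, -0.4]
width: 0.0787
gripper_force: 0.0
{'fx': 314.3482337457127, 'fy': 314.3482337457127, 'cx': 278.52193120106085, 'cy': 209.16955568799793, 'k1': -0.06763704974601648, 'tool_from_camera': array([[-4.67218296e-04, -9.57006532e-01, -2.90065992e-01,
         7.81681512e-02],
       [ 9.99999582e-01, -2.19324706e-04, -8.87118559e-04,
         1.09407185e-03],
       [ 7.85359617e-04, -2.90066286e-01,  9.57006235e-01,
        -1.58438146e-01],
       [ 0.00000000e+00,  0.00000000e+00,  0.00000000e+00,
         1.00000000e+00]])}
```

View pics/w1.png

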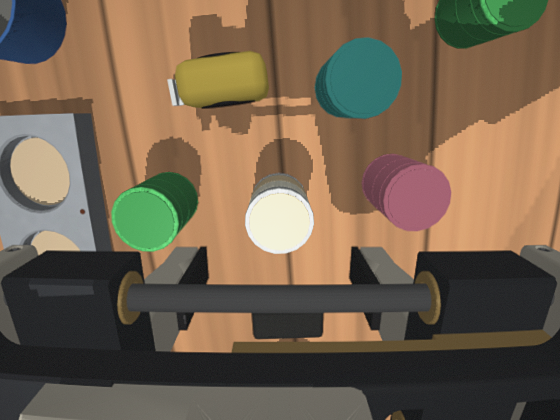

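The wrist view shows the cream lid at about (279,221), centred between the fingers. The green, pink and turquoise tins are clear of both fingers.

```bash
cat >> h.py <<'E'
from scipy.spatial.transform import Rotation as Ro
def wr2w(u,v,z):
    c=arm.get_calibration('wrist'); s=arm.get_state()
    xd=np.array([(u-c['cx'])/c['fx'],(v-c['cy'])/c['fy']]); x=xd.copy()
    for _ in range(20): x=xd/(1+c['k1']*(x@x))
    T=np.eye(4); T[:3,:3]=Ro.from_euler('xyz',s['ee_rot']).as_matrix(); T[:3,3]=s['eef_pos']
    T=T@np.array(c['tool_from_camera']); d=T[:3,:3]@np.array([x[0],x[1],1]); o=T[:3,3]
    return (o+d*(z-o[2])/d[2])[:2]
E
python3 - <<'E'
from h import *
s=arm.get_state(); print(s['eef_pos'],s['ee_rot'],s['q'],s['force']); print(wr2w(279,221,.068))
E
```

```text
[ 0.42723884 -0.12632664  0.14651854] [ 3.13993423e+00 -6.76459970e-04 -1.64868935e+00] [ 1.57815707e-01  4.92202901e-02 -5.86227750e-01  3.35618883e-04
 -9.37118850e-01 -2.35908257e-01] [-0.28515653  0.48864927  0.84327036]
[ 0.42613159 -0.12277876]
```

```bash
python3 -m crank '[{"dx":0,"dy":0.001,"dz":-0.03,"twist":0,"grip":0.8},{"dx":0,"dy":0.001,"dz":-0.06,"twist":0,"grip":0.8},{"dx":0,"dy":0.002,"dz":-0.09,"twist":0,"grip":0.8},{"dx":0,"dy":0.002,"dz":-0.108,"twist":0,"grip":0.8},{"dx":0,"dy":0.002,"dz":-0.114,"twist":0,"grip":0.8}]' 20
python3 -m crank '[{"dx":0,"dy":0,"dz":0,"twist":0,"grip":0.8},{"dx":0,"dy":0,"dz":0,"twist":0,"grip":-1},{"dx":0,"dy":0,"dz":0,"twist":0,"grip":-1},{"dx":0,"dy":0,"dz":0,"twist":0,"grip":-1},{"dx":0,"dy":0,"dz":0,"twist":0,"grip":-1}]'
python3 -m crank '[{"dx":0,"dy":0,"dz":0,"twist":0,"grip":-1},{"dx":0,"dy":0,"dz":0,"twist":0,"grip":-1},{"dx":0,"dy":0,"dz":0,"twist":0,"grip":-1},{"dx":0,"dy":0,"dz":0,"twist":0,"grip":-1},{"dx":0,"dy":0,"dz":0,"twist":0,"grip":-1}]'
```

```text
t: 2.28
eef_pos: [0.427, -0.1244, 0.0313]
ee_rot: [3.139, -0.0, -1.649]
force: [-1.0, -0.7, 1.0]
width: 0.079
gripper_force: 0.0
t: 2.7
eef_pos: [0.4276, -0.1242, 0.0336]
ee_rot: [-3.141, 0.0, -1.649]
force: [-3.5, 0.4, 2.6]
width: 0.0576
gripper_force: 1.5
t: 3.12
eef_pos: [0.4273, -0.1242, 0.0334]
ee_rot: [3.142, -0.0, -1.649]
force: [-4.6, 1.9, 9.3]
width: 0.055
gripper_force: 20.0
```

```bash
python3 -m crank '[{"dx":0,"dy":0,"dz":0.01,"twist":0,"grip":-1},{"dx":0,"dy":0,"dz":0.03,"twist":0,"grip":-1},{"dx":0,"dy":0,"dz":0.055,"twist":0,"grip":-1},{"dx":0,"dy":0,"dz":0.08,"twist":0,"grip":-1},{"dx":0,"dy":0,"dz":0.10,"twist":0,"grip":-1}]'
for i in 1 2; do python3 -m crank '[{"dx":0.024,"dy":0.022,"dz":0,"twist":0,"grip":-1},{"dx":0.048,"dy":0.044,"dz":0,"twist":0,"grip":-1},{"dx":0.073,"dy":0.066,"dz":0,"twist":0,"grip":-1},{"dx":0.098,"dy":0.088,"dz":0,"twist":0,"grip":-1},{"dx":0.122,"dy":0.1095,"dz":0,"twist":0,"grip":-1}]'; done
python3 -m crank '[{"dx":0,"dy":0,"dz":-0.015,"twist":0,"grip":-1},{"dx":0,"dy":0,"dz":-0.03,"twist":0,"grip":-1},{"dx":0,"dy":0,"dz":-0.045,"twist":0,"grip":-1},{"dx":0,"dy":0,"dz":-0.05,"twist":0,"grip":-1},{"dx":0,"dy":0,"dz":-0.05,"twist":0,"grip":-1}]'
python3 - <<'E'
from h import *
save('scene','p1.png'); s=arm.get_state(); print(s['eef_pos'],s['force'],s['width'])
E
```

```text
t: 3.53
eef_pos: [0.428, -0.1242, 0.1346]
ee_rot: [-3.14, 0.0, -1.649]
force: [0.8, 0.3, -1.8]
width: 0.0549
gripper_force: 20.0
t: 3.95
eef_pos: [0.5508, -0.0134, 0.133]
ee_rot: [-3.141, 0.001, -1.649]
force: [-0.1, -0.9, -1.7]
width: 0.0547
gripper_force: 20.0
t: 4.37
eef_pos: [0.6727, 0.0961, 0.1325]
ee_rot: [-3.142, 0.0, -1.649]
force: [0.4, -0.7, -1.7]
width: 0.0548
gripper_force: 20.0
t: 4.78
eef_pos: [0.6705, 0.0945, 0.0808]
ee_rot: [3.139, -0.001, -1.649]
force: [-0.6, 0.6, -2.3]
width: 0.0547
gripper_force: 20.0
[0.67130664 0.09464699 0.08222169] [-0.04954996  0.28300895 -1.1815086 ] 0.05442379312440772
```

View pics/p1.png

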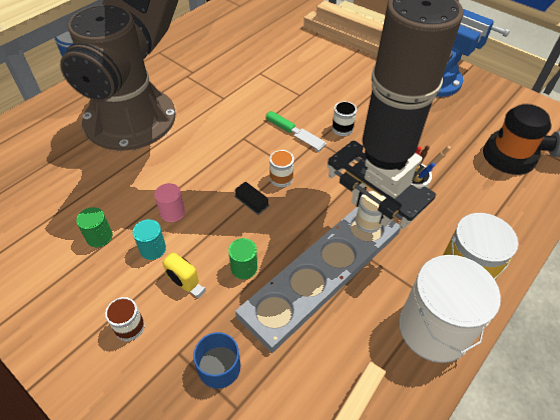

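The tin is held above the end recess by the jar, at about (370,215), and the gripper is clear of the brushes and paint cans. I'll lower it.

```bash
python3 -m crank '[{"dx":0,"dy":0.0005,"dz":-0.01,"twist":0,"grip":-1},{"dx":0,"dy":0.0005,"dz":-0.02,"twist":0,"grip":-1},{"dx":0,"dy":0.0005,"dz":-0.027,"twist":0,"grip":-1},{"dx":0,"dy":0.0005,"dz":-0.031,"twist":0,"grip":-1},{"dx":0,"dy":0.0005,"dz":-0.032,"twist":0,"grip":-1}]'
python3 -m crank '[{"dx":0,"dy":0,"dz":-0.0005,"twist":0,"grip":-1},{"dx":0,"dy":0,"dz":-0.001,"twist":0,"grip":-1},{"dx":0,"dy":0,"dz":-0.0015,"twist":0,"grip":-1},{"dx":0,"dy":0,"dz":-0.002,"twist":0,"grip":-1},{"dx":0,"dy":0,"dz":-0.002,"twist":0,"grip":-1}]'
```

```text
t: 5.25
eef_pos: [0.6709, 0.0951, 0.0493]
ee_rot: [3.14, -0.001, -1.649]
force: [0.5, -0.6, -2.2]
width: 0.0549
gripper_force: 20.0
t: 5.67
eef_pos: [0.6717, 0.0954, 0.0488]
ee_rot: [-3.141, 0.0, -1.649]
force: [-0.5, 1.1, -1.2]
width: 0.0547
gripper_force: 20.0
```

Not yet touching, so I'll creep down 1 mm at a time and watch the force.

```bash
for i in 1 2; do python3 -m crank '[{"dx":0,"dy":0,"dz":-0.0003,"twist":0,"grip":-1},{"dx":0,"dy":0,"dz":-0.0006,"twist":0,"grip":-1},{"dx":0,"dy":0,"dz":-0.001,"twist":0,"grip":-1},{"dx":0,"dy":0,"dz":-0.001,"twist":0,"grip":-1},{"dx":0,"dy":0,"dz":-0.001,"twist":0,"grip":-1}]'; done
```

```text
t: 6.08
eef_pos: [0.6717, 0.0954, 0.0485]
ee_rot: [-3.141, 0.0, -1.649]
force: [-2.1, 0.2, 4.8]
width: 0.0545
gripper_force: 20.0
t: 6.5
eef_pos: [0.6718, 0.0954, 0.0484]
ee_rot: [-3.141, 0.0, -1.648]
force: [-5.1, 0.3, 12.4]
width: 0.0547
gripper_force: 20.0
```

```bash
python3 -m crank '[{"dx":0,"dy":0,"dz":0.001,"twist":0,"grip":0.4},{"dx":0,"dy":0,"dz":0.001,"twist":0,"grip":0.6},{"dx":0,"dy":0,"dz":0.001,"twist":0,"grip":0.8},{"dx":0,"dy":0,"dz":0.001,"twist":0,"grip":0.8},{"dx":0,"dy":0,"dz":0.001,"twist":0,"grip":0.8}]'
python3 -m crank '[{"dx":0,"dy":0,"dz":0.005,"twist":0,"grip":0.8},{"dx":0,"dy":0,"dz":0.02,"twist":0,"grip":0.8},{"dx":0,"dy":0,"dz":0.04,"twist":0,"grip":0.8},{"dx":0,"dy":0,"dz":0.065,"twist":0,"grip":0.8},{"dx":0,"dy":0,"dz":0.085,"twist":0,"grip":0.8}]'
python3 -m crank '[{"dx":-0.024,"dy":0,"dz":0,"twist":0,"grip":0.8},{"dx":-0.048,"dy":0,"dz":0,"twist":0,"grip":0.8},{"dx":-0.072,"dy":0,"dz":0,"twist":0,"grip":0.8},{"dx":-0.096,"dy":0,"dz":0,"twist":0,"grip":0.8},{"dx":-0.12,"dy":0.001,"dz":0,"twist":0,"grip":0.8}]'
python3 -m crank '[{"dx":-0.024,"dy":0,"dz":0,"twist":0,"grip":0.8},{"dx":-0.048,"dy":0,"dz":0,"twist":0,"grip":0.8},{"dx":-0.072,"dy":0,"dz":0,"twist":0,"grip":0.8},{"dx":-0.096,"dy":0,"dz":0,"twist":0,"grip":0.8},{"dx":-0.117,"dy":0,"dz":0,"twist":0,"grip":0.8}]'
python3 - <<'E'
from h import *
save('scene','p2.png'); s=arm.get_state(); im=save('wrist','w2.png'); print(s['eef_pos'],s['ee_rot'])
E
```

```text
t: 6.92
eef_pos: [0.6716, 0.0953, 0.0473]
ee_rot: [3.141, -0.0, -1.649]
force: [0.7, -0.3, 0.1]
width: 0.078
gripper_force: 0.0
t: 7.33
eef_pos: [0.6719, 0.0953, 0.1343]
ee_rot: [-3.141, -0.0, -1.649]
force: [0.6, 1.2, 0.4]
width: 0.0784
gripper_force: 0.0
t: 7.75
eef_pos: [0.5505, 0.0961, 0.1328]
ee_rot: [-3.141, 0.0, -1.649]
force: [-0.6, -0.6, 0.9]
width: 0.0785
gripper_force: 0.0
t: 8.17
eef_pos: [0.4333, 0.0961, 0.1328]
ee_rot: [-3.141, 0.0, -1.649]
force: [-0.4, 0.9, -0.4]
width: 0.0788
gripper_force: 0.0
[0.42996501 0.09513648 0.13262315] [ 3.14011897e+00  3.94782789e-04 -1.65021433e+00]
```

View pics/p2.png

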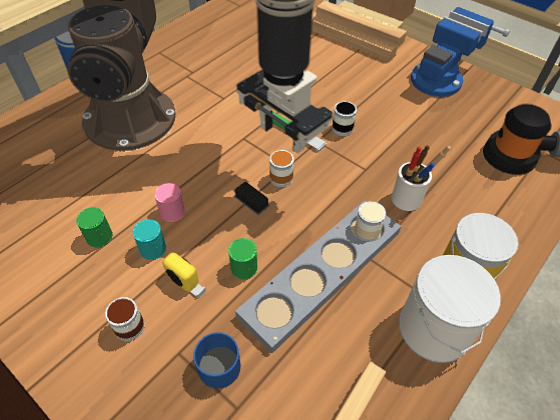

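View pics/w2.png

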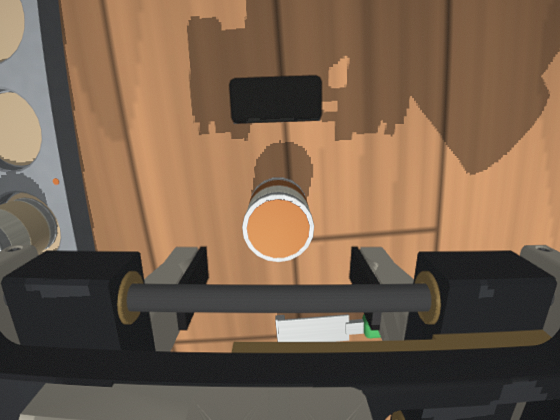

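Pale stands upright in its recess at (370,220). Honey is at wrist pixel (279,228), between the fingers. I'll check how close the scraper is to the fingers.

```bash
python3 - <<'E'
from h import *
s=arm.get_state(); print(s['eef_pos']);print('honey',wr2w(279,228,.068))
for p in [(325,143),(313,149),(300,132),(268,120)]: print(px2w('scene',*p,0.01).round(3))
E
```

```text
[0.43202078 0.09580067 0.13304479]
honey [0.4311227  0.10039357]
[0.443 0.252]
[0.434 0.216]
[0.372 0.242]
[0.282 0.222]
```

```bash
python3 -m crank '[{"dx":0,"dy":0.0015,"dz":-0.03,"twist":0,"grip":0.8},{"dx":0,"dy":0.0015,"dz":-0.06,"twist":0,"grip":0.8},{"dx":0,"dy":0.0015,"dz":-0.085,"twist":0,"grip":0.8},{"dx":0,"dy":0.0015,"dz":-0.096,"twist":0,"grip":0.8},{"dx":0,"dy":0.0015,"dz":-0.10,"twist":0,"grip":0.8}]'
for i in 1 2; do python3 -m crank '[{"dx":0,"dy":0,"dz":0,"twist":0,"grip":-1},{"dx":0,"dy":0,"dz":0,"twist":0,"grip":-1},{"dx":0,"dy":0,"dz":0,"twist":0,"grip":-1},{"dx":0,"dy":0,"dz":0,"twist":0,"grip":-1},{"dx":0,"dy":0,"dz":0,"twist":0,"grip":-1}]'; done
python3 -m crank '[{"dx":0,"dy":0,"dz":0.01,"twist":0,"grip":-1},{"dx":0,"dy":0,"dz":0.03,"twist":0,"grip":-1},{"dx":0,"dy":0,"dz":0.055,"twist":0,"grip":-1},{"dx":0,"dy":0,"dz":0.08,"twist":0,"grip":-1},{"dx":0,"dy":0,"dz":0.10,"twist":0,"grip":-1}]'
for i in 1 2; do python3 -m crank '[{"dx":0.023,"dy":-0.009,"dz":0,"twist":0,"grip":-1},{"dx":0.046,"dy":-0.018,"dz":0,"twist":0,"grip":-1},{"dx":0.069,"dy":-0.028,"dz":0,"twist":0,"grip":-1},{"dx":0.092,"dy":-0.037,"dz":0,"twist":0,"grip":-1},{"dx":0.1147,"dy":-0.046,"dz":0,"twist":0,"grip":-1}]'; done
python3 -m crank '[{"dx":0,"dy":0,"dz":-0.015,"twist":0,"grip":-1},{"dx":0,"dy":0,"dz":-0.03,"twist":0,"grip":-1},{"dx":0,"dy":0,"dz":-0.045,"twist":0,"grip":-1},{"dx":0,"dy":0,"dz":-0.05,"twist":0,"grip":-1},{"dx":0,"dy":0,"dz":-0.05,"twist":0,"grip":-1}]'
python3 -c "
from h import *
s=arm.get_state(); print(s['eef_pos'],s['force'])"
```

```text
t: 8.68
eef_pos: [0.434, 0.0972, 0.0308]
ee_rot: [3.139, -0.002, -1.649]
force: [-0.1, 1.2, 0.4]
width: 0.079
gripper_force: 0.0
t: 9.1
eef_pos: [0.4347, 0.098, 0.0334]
ee_rot: [-3.141, 0.001, -1.649]
force: [-3.6, 0.4, 5.4]
width: 0.0548
gripper_force: 20.0
t: 9.52
eef_pos: [0.4348, 0.098, 0.0334]
ee_rot: [-3.141, 0.001, -1.649]
force: [-3.9, -0.7, 6.3]
width: 0.0547
gripper_force: 20.0
t: 9.93
eef_pos: [0.4349, 0.098, 0.1346]
ee_rot: [-3.14, 0.001, -1.649]
force: [0.3, 0.1, -1.8]
width: 0.0547
gripper_force: 20.0
t: 10.35
eef_pos: [0.5504, 0.0513, 0.1329]
ee_rot: [-3.141, 0.001, -1.649]
force: [-0.1, 0.9, -1.6]
width: 0.0544
gripper_force: 20.0
t: 10.77
eef_pos: [0.665, 0.0052, 0.1326]
ee_rot: [-3.141, 0.0, -1.649]
force: [0.3, 0.1, -2.3]
width: 0.0547
gripper_force: 20.0
t: 11.18
eef_pos: [0.6629, 0.0056, 0.081]
ee_rot: [3.139, -0.001, -1.649]
force: [-0.1, 0.1, -1.3]
width: 0.0544
gripper_force: 20.0
[0.66292383 0.00555232 0.08101352] [-0.07863959  0.11187427 -1.32444349]
```

```bash
python3 -m crank '[{"dx":0,"dy":0,"dz":-0.01,"twist":0,"grip":-1},{"dx":0,"dy":0,"dz":-0.02,"twist":0,"grip":-1},{"dx":0,"dy":0,"dz":-0.027,"twist":0,"grip":-1},{"dx":0,"dy":0,"dz":-0.031,"twist":0,"grip":-1},{"dx":0,"dy":0,"dz":-0.033,"twist":0,"grip":-1}]'
for i in 1 2 3; do python3 -m crank '[{"dx":0,"dy":0,"dz":-0.0003,"twist":0,"grip":-1},{"dx":0,"dy":0,"dz":-0.0006,"twist":0,"grip":-1},{"dx":0,"dy":0,"dz":-0.001,"twist":0,"grip":-1},{"dx":0,"dy":0,"dz":-0.001,"twist":0,"grip":-1},{"dx":0,"dy":0,"dz":-0.001,"twist":0,"grip":-1}]'; done
```

```text
t: 11.6
eef_pos: [0.6635, 0.0058, 0.0487]
ee_rot: [3.141, -0.0, -1.649]
force: [-0.6, -0.1, -2.3]
width: 0.055
gripper_force: 20.0
t: 12.02
eef_pos: [0.6642, 0.0059, 0.0489]
ee_rot: [-3.141, 0.0, -1.649]
force: [-0.5, 0.6, -1.4]
width: 0.0541
gripper_force: 20.0
t: 12.43
eef_pos: [0.6642, 0.0058, 0.0485]
ee_rot: [-3.141, 0.0, -1.649]
force: [-2.1, -0.1, 4.9]
width: 0.0545
gripper_force: 20.0
t: 12.85
eef_pos: [0.6642, 0.0058, 0.0484]
ee_rot: [-3.141, -0.0, -1.648]
force: [-4.6, 0.3, 11.7]
width: 0.0548
gripper_force: 20.0
```

```bash
python3 -m crank '[{"dx":0,"dy":0,"dz":0.001,"twist":0,"grip":0.4},{"dx":0,"dy":0,"dz":0.001,"twist":0,"grip":0.6},{"dx":0,"dy":0,"dz":0.001,"twist":0,"grip":0.8},{"dx":0,"dy":0,"dz":0.001,"twist":0,"grip":0.8},{"dx":0,"dy":0,"dz":0.001,"twist":0,"grip":0.8}]'
python3 -m crank '[{"dx":0,"dy":0,"dz":0.005,"twist":0,"grip":0.8},{"dx":0,"dy":0,"dz":0.02,"twist":0,"grip":0.8},{"dx":0,"dy":0,"dz":0.04,"twist":0,"grip":0.8},{"dx":0,"dy":0,"dz":0.065,"twist":0,"grip":0.8},{"dx":0,"dy":0,"dz":0.085,"twist":0,"grip":0.8}]'
for i in 1 2 3; do python3 -m crank '[{"dx":-0.0135,"dy":-0.0245,"dz":0,"twist":0,"grip":0.8},{"dx":-0.027,"dy":-0.049,"dz":0,"twist":0,"grip":0.8},{"dx":-0.0405,"dy":-0.074,"dz":0,"twist":0,"grip":0.8},{"dx":-0.054,"dy":-0.0985,"dz":0,"twist":0,"grip":0.8},{"dx":-0.0673,"dy":-0.1233,"dz":0,"twist":0,"grip":0.8}]'; done
python3 -m crank '[{"dx":0,"dy":0,"dz":0,"twist":0,"grip":0.8},{"dx":0,"dy":0,"dz":0,"twist":0,"grip":0.8},{"dx":0,"dy":0,"dz":0,"twist":0,"grip":0.8},{"dx":0,"dy":0,"dz":0,"twist":0,"grip":0.8},{"dx":0,"dy":0,"dz":0,"twist":0,"grip":0.8}]'
python3 - <<'E'
from h import *
s=arm.get_state(); save('wrist','w3.png'); print(s['eef_pos'],s['ee_rot'])
E
```

```text
t: 13.27
eef_pos: [0.6639, 0.0058, 0.0473]
ee_rot: [3.141, -0.0, -1.649]
force: [0.1, -0.2, -0.7]
width: 0.0777
gripper_force: 0.0
t: 13.68
eef_pos: [0.6643, 0.0058, 0.1343]
ee_rot: [-3.141, -0.0, -1.649]
force: [1.2, 0.0, 0.8]
width: 0.0789
gripper_force: 0.0
t: 14.1
eef_pos: [0.596, -0.1184, 0.133]
ee_rot: [-3.141, -0.0, -1.649]
force: [-0.5, -0.0, 0.7]
width: 0.079
gripper_force: 0.0
t: 14.52
eef_pos: [0.5287, -0.2419, 0.133]
ee_rot: [-3.141, -0.0, -1.649]
force: [-0.3, -0.3, 1.2]
width: 0.0784
gripper_force: 0.0
t: 14.93
eef_pos: [0.4613, -0.3652, 0.133]
ee_rot: [-3.141, -0.0, -1.649]
force: [0.3, -0.0, -0.1]
width: 0.0789
gripper_force: 0.0
t: 15.35
eef_pos: [0.4626, -0.3634, 0.1327]
ee_rot: [-3.141, -0.0, -1.648]
force: [-0.2, 0.5, -1.1]
width: 0.0789
gripper_force: 0.0
[ 0.46262518 -0.36335557  0.13269748] [-3.14137824e+00 -1.39089821e-05 -1.64766627e+00]
```

View pics/w3.png

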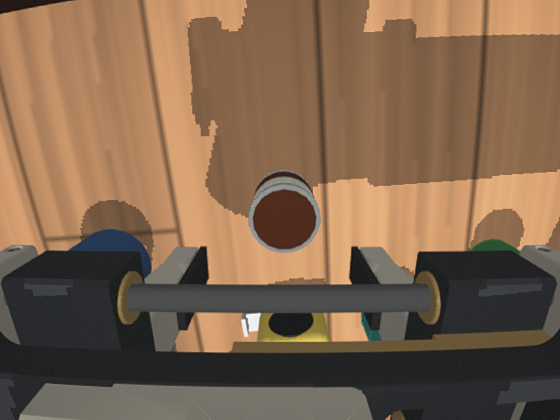

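Walnut lid at (285,217), between the fingers. I'll check the neighbours numerically.

```bash
python3 - <<'E'
from h import *
print('walnut',wr2w(285,217,.068))
print('green',px2w('scene',92,218,.068),'wash',px2w('scene',217,352,.062),'tape',[px2w('scene',*p,.02).round(3) for p in[(170,275),(185,292),(203,292)]])
E
```

```text
walnut [ 0.45657905 -0.36732241]
green [ 0.25350075 -0.27744843] wash [ 0.63732775 -0.3066775 ] tape [array([ 0.443, -0.249]), array([ 0.493, -0.255]), array([ 0.519, -0.232])]
```

```bash
python3 -m crank '[{"dx":-0.0035,"dy":-0.0025,"dz":-0.03,"twist":0,"grip":0.8},{"dx":-0.0035,"dy":-0.0025,"dz":-0.06,"twist":0,"grip":0.8},{"dx":-0.0035,"dy":-0.0025,"dz":-0.085,"twist":0,"grip":0.8},{"dx":-0.0035,"dy":-0.0025,"dz":-0.096,"twist":0,"grip":0.8},{"dx":-0.0035,"dy":-0.0025,"dz":-0.10,"twist":0,"grip":0.8}]'
for i in 1 2; do python3 -m crank '[{"dx":0,"dy":0,"dz":0,"twist":0,"grip":-1},{"dx":0,"dy":0,"dz":0,"twist":0,"grip":-1},{"dx":0,"dy":0,"dz":0,"twist":0,"grip":-1},{"dx":0,"dy":0,"dz":0,"twist":0,"grip":-1},{"dx":0,"dy":0,"dz":0,"twist":0,"grip":-1}]'; done
python3 -m crank '[{"dx":0,"dy":0,"dz":0.01,"twist":0,"grip":-1},{"dx":0,"dy":0,"dz":0.03,"twist":0,"grip":-1},{"dx":0,"dy":0,"dz":0.055,"twist":0,"grip":-1},{"dx":0,"dy":0,"dz":0.08,"twist":0,"grip":-1},{"dx":0,"dy":0,"dz":0.10,"twist":0,"grip":-1}]'
for i in 1 2; do python3 -m crank '[{"dx":0.02,"dy":0.028,"dz":0,"twist":0,"grip":-1},{"dx":0.04,"dy":0.056,"dz":0,"twist":0,"grip":-1},{"dx":0.06,"dy":0.085,"dz":0,"twist":0,"grip":-1},{"dx":0.08,"dy":0.113,"dz":0,"twist":0,"grip":-1},{"dx":0.099,"dy":0.141,"dz":0,"twist":0,"grip":-1}]'; done
python3 -m crank '[{"dx":0,"dy":0,"dz":-0.015,"twist":0,"grip":-1},{"dx":0,"dy":0,"dz":-0.03,"twist":0,"grip":-1},{"dx":0,"dy":0,"dz":-0.045,"twist":0,"grip":-1},{"dx":0,"dy":0,"dz":-0.05,"twist":0,"grip":-1},{"dx":0,"dy":0,"dz":-0.05,"twist":0,"grip":-1}]'
python3 -m crank '[{"dx":0,"dy":0,"dz":0,"twist":0,"grip":-1},{"dx":0,"dy":0,"dz":0,"twist":0,"grip":-1},{"dx":0,"dy":0,"dz":0,"twist":0,"grip":-1},{"dx":0,"dy":0,"dz":0,"twist":0,"grip":-1},{"dx":0,"dy":0,"dz":0,"twist":0,"grip":-1}]'
python3 -c "
from h import *
save('scene','p3.png')"
```

```text
t: 15.82
eef_pos: [0.4577, -0.3656, 0.0306]
ee_rot: [3.138, 0.001, -1.648]
force: [0.6, 0.0, 0.5]
width: 0.079
gripper_force: 0.0
t: 16.23
eef_pos: [0.4591, -0.3668, 0.0339]
ee_rot: [-3.14, -0.001, -1.649]
force: [-1.3, 1.2, 5.6]
width: 0.0544
gripper_force: 20.0
t: 16.65
eef_pos: [0.459, -0.3668, 0.0339]
ee_rot: [-3.14, -0.001, -1.649]
force: [-1.4, 2.1, 7.1]
width: 0.0548
gripper_force: 20.0
t: 17.07
eef_pos: [0.4588, -0.3667, 0.1351]
ee_rot: [-3.14, -0.0, -1.649]
force: [0.2, 0.1, -2.8]
width: 0.0549
gripper_force: 20.0
t: 17.48
eef_pos: [0.5582, -0.2241, 0.1334]
ee_rot: [-3.141, 0.0, -1.649]
force: [0.2, -0.7, -2.4]
width: 0.0546
gripper_force: 20.0
t: 17.9
eef_pos: [0.6572, -0.0829, 0.1332]
ee_rot: [-3.141, 0.0, -1.649]
force: [-0.4, -0.6, -2.8]
width: 0.0546
gripper_force: 20.0
t: 18.32
eef_pos: [0.6554, -0.0846, 0.0813]
ee_rot: [3.139, -0.0, -1.649]
force: [-0.6, 0.6, -3.0]
width: 0.0549
gripper_force: 20.0
t: 18.73
eef_pos: [0.6569, -0.0846, 0.0833]
ee_rot: [-3.141, 0.0, -1.649]
force: [-0.1, -0.4, -1.1]
width: 0.0547
gripper_force: 20.0
```

View pics/p3.png

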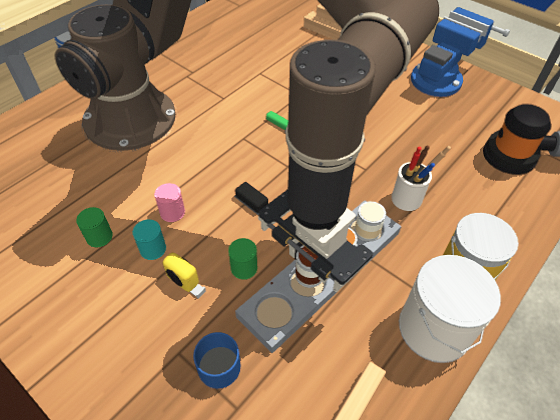

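Walnut is above recess 3 at about (308,280). Pale (370,218) and honey (345,240) are standing in theirs.

```bash
python3 -m crank '[{"dx":0,"dy":0,"dz":-0.01,"twist":0,"grip":-1},{"dx":0,"dy":0,"dz":-0.02,"twist":0,"grip":-1},{"dx":0,"dy":0,"dz":-0.027,"twist":0,"grip":-1},{"dx":0,"dy":0,"dz":-0.031,"twist":0,"grip":-1},{"dx":0,"dy":0,"dz":-0.033,"twist":0,"grip":-1}]'
for i in 1 2 3; do python3 -m crank '[{"dx":0,"dy":0,"dz":-0.0003,"twist":0,"grip":-1},{"dx":0,"dy":0,"dz":-0.0006,"twist":0,"grip":-1},{"dx":0,"dy":0,"dz":-0.001,"twist":0,"grip":-1},{"dx":0,"dy":0,"dz":-0.001,"twist":0,"grip":-1},{"dx":0,"dy":0,"dz":-0.001,"twist":0,"grip":-1}]'; done
```

```text
t: 19.2
eef_pos: [0.6554, -0.0847, 0.0489]
ee_rot: [3.139, -0.001, -1.649]
force: [-9.6, 3.2, 17.9]
width: 0.0548
gripper_force: 20.0
t: 19.62
eef_pos: [0.6559, -0.0846, 0.0489]
ee_rot: [3.14, -0.0, -1.649]
force: [-5.1, 0.6, 5.7]
width: 0.0546
gripper_force: 20.0
t: 20.03
eef_pos: [0.6559, -0.0847, 0.0489]
ee_rot: [3.141, -0.0, -1.649]
force: [-8.7, 2.1, 12.1]
width: 0.0547
gripper_force: 20.0
t: 20.45
eef_pos: [0.6559, -0.0847, 0.0488]
ee_rot: [3.141, -0.001, -1.648]
force: [-11.0, 2.5, 18.5]
width: 0.055
gripper_force: 20.0
```

```bash
python3 -m crank '[{"dx":0,"dy":0,"dz":0.001,"twist":0,"grip":0.4},{"dx":0,"dy":0,"dz":0.001,"twist":0,"grip":0.6},{"dx":0,"dy":0,"dz":0.001,"twist":0,"grip":0.8},{"dx":0,"dy":0,"dz":0.001,"twist":0,"grip":0.8},{"dx":0,"dy":0,"dz":0.001,"twist":0,"grip":0.8}]'
python3 -m crank '[{"dx":0,"dy":0,"dz":0.005,"twist":0,"grip":0.8},{"dx":0,"dy":0,"dz":0.02,"twist":0,"grip":0.8},{"dx":0,"dy":0,"dz":0.04,"twist":0,"grip":0.8},{"dx":0,"dy":0,"dz":0.065,"twist":0,"grip":0.8},{"dx":0,"dy":0,"dz":0.086,"twist":0,"grip":0.8}]'
for i in 1 2 3; do python3 -m crank '[{"dx":-0.0144,"dy":0.0276,"dz":0,"twist":0,"grip":0.8},{"dx":-0.0288,"dy":0.0552,"dz":0,"twist":0,"grip":0.8},{"dx":-0.0432,"dy":0.0828,"dz":0,"twist":0,"grip":0.8},{"dx":-0.0576,"dy":0.1104,"dz":0,"twist":0,"grip":0.8},{"dx":-0.072,"dy":0.138,"dz":0,"twist":0,"grip":0.8}]'; done
python3 -m crank '[{"dx":0,"dy":0,"dz":0,"twist":0,"grip":0.8},{"dx":0,"dy":0,"dz":0,"twist":0,"grip":0.8},{"dx":0,"dy":0,"dz":0,"twist":0,"grip":0.8},{"dx":0,"dy":0,"dz":0,"twist":0,"grip":0.8},{"dx":0,"dy":0,"dz":0,"twist":0,"grip":0.8}]'
python3 - <<'E'
from h import *
s=arm.get_state(); save('wrist','w4.png'); print(s['eef_pos'],s['ee_rot'])
E
```

```text
t: 20.87
eef_pos: [0.6567, -0.0846, 0.0472]
ee_rot: [3.141, -0.0, -1.649]
force: [-1.0, 0.6, -0.7]
width: 0.0775
gripper_force: 0.0
t: 21.28
eef_pos: [0.6568, -0.0847, 0.135]
ee_rot: [-3.141, -0.0, -1.649]
force: [-0.3, -0.5, -0.0]
width: 0.079
gripper_force: 0.0
t: 21.7
eef_pos: [0.5839, 0.0545, 0.1339]
ee_rot: [-3.141, 0.0, -1.649]
force: [0.4, 0.8, -0.1]
width: 0.0789
gripper_force: 0.0
t: 22.12
eef_pos: [0.5119, 0.1927, 0.134]
ee_rot: [-3.141, 0.0, -1.649]
force: [-0.4, 0.4, -0.4]
width: 0.0786
gripper_force: 0.0
t: 22.53
eef_pos: [0.4398, 0.3308, 0.134]
ee_rot: [-3.141, 0.0, -1.649]
force: [1.2, 0.5, 1.0]
width: 0.0788
gripper_force: 0.0
t: 22.95
eef_pos: [0.441, 0.3286, 0.1336]
ee_rot: [3.142, -0.0, -1.65]
force: [0.4, 0.0, -0.2]
width: 0.0793
gripper_force: 0.0
[0.44097998 0.32856122 0.13359995] [ 3.14151907e+00 -1.05827814e-04 -1.65018970e+00]
```

View pics/w4.png

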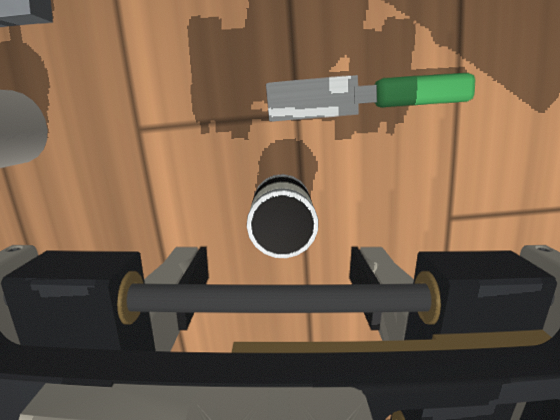

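Ebony lid at (283,224), between the fingers and clear of the scraper.

```bash
python3 -m crank '[{"dx":-0.001,"dy":0.0015,"dz":-0.03,"twist":0,"grip":0.8},{"dx":-0.001,"dy":0.0015,"dz":-0.06,"twist":0,"grip":0.8},{"dx":-0.001,"dy":0.0015,"dz":-0.085,"twist":0,"grip":0.8},{"dx":-0.001,"dy":0.0015,"dz":-0.096,"twist":0,"grip":0.8},{"dx":-0.001,"dy":0.0015,"dz":-0.1005,"twist":0,"grip":0.8}]'
for i in 1 2; do python3 -m crank '[{"dx":0,"dy":0,"dz":0,"twist":0,"grip":-1},{"dx":0,"dy":0,"dz":0,"twist":0,"grip":-1},{"dx":0,"dy":0,"dz":0,"twist":0,"grip":-1},{"dx":0,"dy":0,"dz":0,"twist":0,"grip":-1},{"dx":0,"dy":0,"dz":0,"twist":0,"grip":-1}]'; done
python3 -m crank '[{"dx":0,"dy":0,"dz":0.01,"twist":0,"grip":-1},{"dx":0,"dy":0,"dz":0.03,"twist":0,"grip":-1},{"dx":0,"dy":0,"dz":0.06,"twist":0,"grip":-1},{"dx":0,"dy":0,"dz":0.09,"twist":0,"grip":-1},{"dx":0,"dy":0,"dz":0.12,"twist":0,"grip":-1}]'
for i in 1 2 3; do python3 -m crank '[{"dx":0.014,"dy":-0.0336,"dz":0,"twist":0,"grip":-1},{"dx":0.028,"dy":-0.0672,"dz":0,"twist":0,"grip":-1},{"dx":0.042,"dy":-0.1008,"dz":0,"twist":0,"grip":-1},{"dx":0.056,"dy":-0.1344,"dz":0,"twist":0,"grip":-1},{"dx":0.07,"dy":-0.168,"dz":0,"twist":0,"grip":-1}]'; done
python3 -m crank '[{"dx":0,"dy":0,"dz":-0.02,"twist":0,"grip":-1},{"dx":0,"dy":0,"dz":-0.04,"twist":0,"grip":-1},{"dx":0,"dy":0,"dz":-0.06,"twist":0,"grip":-1},{"dx":0,"dy":0,"dz":-0.07,"twist":0,"grip":-1},{"dx":0,"dy":0,"dz":-0.07,"twist":0,"grip":-1}]'
python3 -m crank '[{"dx":0,"dy":0,"dz":0,"twist":0,"grip":-1},{"dx":0,"dy":0,"dz":0,"twist":0,"grip":-1},{"dx":0,"dy":0,"dz":0,"twist":0,"grip":-1},{"dx":0,"dy":0,"dz":0,"twist":0,"grip":-1},{"dx":0,"dy":0,"dz":0,"twist":0,"grip":-1}]'
python3 -c "
from h import *
save('scene','p4.png')"
```

```text
t: 23.42
eef_pos: [0.4391, 0.329, 0.0308]
ee_rot: [3.14, -0.003, -1.65]
force: [0.4, 0.5, -0.0]
width: 0.0789
gripper_force: 0.0
t: 23.83
eef_pos: [0.4399, 0.3314, 0.0342]
ee_rot: [-3.141, 0.002, -1.649]
force: [-1.3, -0.3, 4.3]
width: 0.0545
gripper_force: 20.0
t: 24.25
eef_pos: [0.4399, 0.3315, 0.0342]
ee_rot: [-3.141, 0.001, -1.649]
force: [-1.1, -1.4, 7.1]
width: 0.0545
gripper_force: 20.0
t: 24.67
eef_pos: [0.4393, 0.3305, 0.1549]
ee_rot: [3.141, -0.0, -1.649]
force: [0.7, 0.5, -0.8]
width: 0.0544
gripper_force: 20.0
t: 25.08
eef_pos: [0.5097, 0.1614, 0.154]
ee_rot: [-3.141, 0.001, -1.648]
force: [0.3, 0.6, -2.3]
width: 0.0546
gripper_force: 20.0
t: 25.5
eef_pos: [0.5798, -0.0068, 0.1538]
ee_rot: [-3.141, 0.0, -1.649]
force: [0.8, 0.7, -2.0]
width: 0.0548
gripper_force: 20.0
t: 25.92
eef_pos: [0.6498, -0.1748, 0.1536]
ee_rot: [-3.142, 0.0, -1.649]
force: [1.1, 0.8, -1.9]
width: 0.0548
gripper_force: 20.0
t: 26.33
eef_pos: [0.6477, -0.1729, 0.0806]
ee_rot: [3.137, 0.0, -1.649]
force: [-0.9, 0.0, -2.2]
width: 0.0548
gripper_force: 20.0
t: 26.75
eef_pos: [0.6501, -0.1729, 0.0841]
ee_rot: [-3.14, 0.0, -1.649]
force: [-0.4, 0.0, -1.1]
width: 0.0546
gripper_force: 20.0
```

View pics/p4.png

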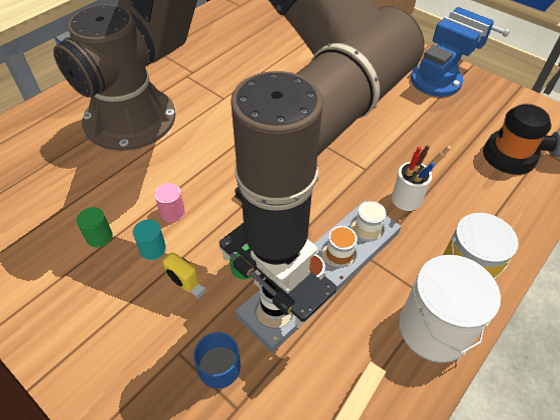

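Ebony is above the last recess at about (274,310), and the other three are standing in order. Lowering it, then release and retreat upwards.

```bash
python3 -m crank '[{"dx":0,"dy":-0.001,"dz":-0.01,"twist":0,"grip":-1},{"dx":0,"dy":-0.001,"dz":-0.02,"twist":0,"grip":-1},{"dx":0,"dy":-0.001,"dz":-0.027,"twist":0,"grip":-1},{"dx":0,"dy":-0.001,"dz":-0.031,"twist":0,"grip":-1},{"dx":0,"dy":-0.001,"dz":-0.0325,"twist":0,"grip":-1}]'
for i in 1 2 3; do python3 -m crank '[{"dx":0,"dy":0,"dz":-0.0003,"twist":0,"grip":-1},{"dx":0,"dy":0,"dz":-0.0006,"twist":0,"grip":-1},{"dx":0,"dy":0,"dz":-0.001,"twist":0,"grip":-1},{"dx":0,"dy":0,"dz":-0.001,"twist":0,"grip":-1},{"dx":0,"dy":0,"dz":-0.001,"twist":0,"grip":-1}]'; done
```

```text
t: 27.22
eef_pos: [0.6485, -0.1741, 0.0493]
ee_rot: [3.139, -0.0, -1.649]
force: [-3.8, 1.5, 5.4]
width: 0.0548
gripper_force: 20.0
t: 27.63
eef_pos: [0.6498, -0.1741, 0.0497]
ee_rot: [-3.141, 0.0, -1.649]
force: [0.7, 0.1, -1.8]
width: 0.0548
gripper_force: 20.0
t: 28.05
eef_pos: [0.6497, -0.1741, 0.0492]
ee_rot: [-3.141, -0.0, -1.649]
force: [-2.0, 1.1, 5.2]
width: 0.0547
gripper_force: 20.0
t: 28.47
eef_pos: [0.6497, -0.1741, 0.0492]
ee_rot: [-3.141, -0.0, -1.648]
force: [-5.5, 1.4, 12.8]
width: 0.0545
gripper_force: 20.0
```

```bash
python3 -m crank '[{"dx":0,"dy":0,"dz":0.001,"twist":0,"grip":0.4},{"dx":0,"dy":0,"dz":0.001,"twist":0,"grip":0.6},{"dx":0,"dy":0,"dz":0.001,"twist":0,"grip":0.8},{"dx":0,"dy":0,"dz":0.001,"twist":0,"grip":0.8},{"dx":0,"dy":0,"dz":0.001,"twist":0,"grip":0.8}]'
python3 -m crank '[{"dx":0,"dy":0,"dz":0.01,"twist":0,"grip":0.8},{"dx":0,"dy":0,"dz":0.03,"twist":0,"grip":0.8},{"dx":0,"dy":0,"dz":0.06,"twist":0,"grip":0.8},{"dx":0,"dy":0,"dz":0.09,"twist":0,"grip":0.8},{"dx":0,"dy":0,"dz":0.12,"twist":0,"grip":0.8}]'
for i in 1 2; do python3 -m crank '[{"dx":-0.03,"dy":0,"dz":0,"twist":0,"grip":0.8},{"dx":-0.06,"dy":0,"dz":0,"twist":0,"grip":0.8},{"dx":-0.08,"dy":0,"dz":0,"twist":0,"grip":0.8},{"dx":-0.1,"dy":0,"dz":0,"twist":0,"grip":0.8},{"dx":-0.1,"dy":0,"dz":0,"twist":0,"grip":0.8}]'; done
python3 -c "
from h import *
im=save('scene','p5.png')[:,:,::-1]; cv2.imwrite('pics/p5c.png',cv2.resize(im[140:390,180:450],None,fx=2.3,fy=2.3,interpolation=cv2.INTER_CUBIC))"
```

```text
t: 28.88
eef_pos: [0.6495, -0.1741, 0.0482]
ee_rot: [3.141, -0.0, -1.649]
force: [-0.3, -0.4, -0.0]
width: 0.0779
gripper_force: 0.0
t: 29.3
eef_pos: [0.6494, -0.1742, 0.1705]
ee_rot: [3.141, -0.0, -1.649]
force: [0.5, -0.1, 1.1]
width: 0.0789
gripper_force: 0.0
t: 29.72
eef_pos: [0.5464, -0.1741, 0.1698]
ee_rot: [-3.141, 0.001, -1.65]
force: [-0.3, -0.0, -0.2]
width: 0.0789
gripper_force: 0.0
t: 30.13
eef_pos: [0.4467, -0.174, 0.1693]
ee_rot: [-3.142, 0.001, -1.65]
force: [-0.7, 0.8, -0.5]
width: 0.0791
gripper_force: 0.0
```

View pics/p5c.png

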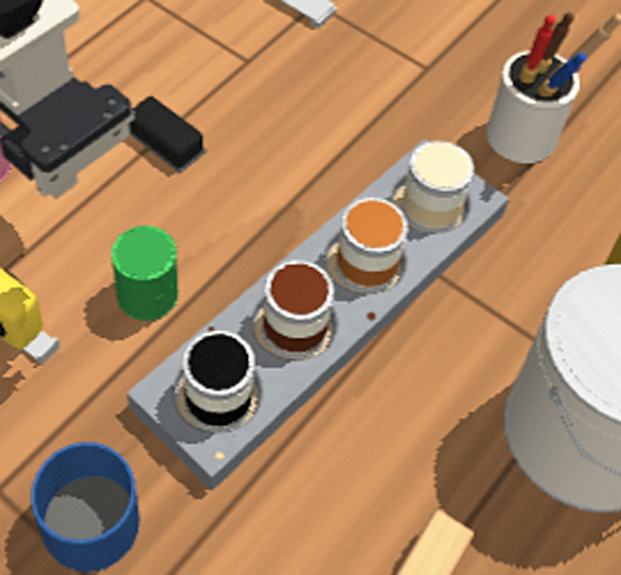

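All four tins stand upright in their recesses: cream (440,165) beside the jar, then honey (374,223), walnut (300,290) and ebony (219,362) beside the wash-out tin. The jar and wash-out tin haven't moved.

```bash
python3 -c "
from station import arm
print(arm.job_done())"
```

```text
the job is handed in; nothing more can be done
None
```

The job is handed in: the four tins stand upright in the rail in order of shade, pale beside the brush jar, then honey, walnut, and ebony beside the wash-out tin, after about 30 s of robot time; no verdict was returned.

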